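# Feed the card sled into the card trimmer with the push stick

### The job

Pick up the wooden push stick by its upright handle and use its nose to feed the card sled along the trimmer's fence, keeping it pressed against the fence, until it butts squarely against the trimmer head. Keep the gripper itself off the sled. Then stand the push stick back on the bare desk, handle up, and let go.

Things in the scene. Friction and masses are not known exactly. Their poses are not given: they have to be found in the camera images.
- trimmer_board: Card trimmer, fixed: plywood base board 110 x 280 mm and 12 mm thick, lying on the desk. Origin: centre of its underside. Its y axis runs along its length, its x axis points across it to the side of the fence, z up. A grey trimmer head 106 x 50 mm, 70 mm high above the desk, fills the -y end; its flat front face (y = -90 mm) is the stop for the sled. The sled is fed along -y.
- fence_rail: Fixed aluminium rail 18 mm wide, 230 mm long and 25 mm high on the board (its top is 37 mm above the desk), on the +x side. Origin: centre of its underside; axes as the board's. The face the sled runs along is 9 mm towards -x from its origin, that is at x = +35 mm of the board.
- sled_home (a point): Point on the top of the base board (12 mm above the desk) where the sled's origin lies when the sled is flush with the fence and butts against the trimmer head; at x = +10, y = -55 mm of the board. Axes as the board's.
- card_sled: Loose wooden block 50 mm wide (its x) and 70 mm long (its y), 26 mm high, carrying a clamped stack of white cards and a small steel screw (42 mm high in all); 0.2 to 0.32 kg, slides on the base board when pushed with about 1 to 3 N. Origin: centre of its underside. It starts on the board with its axes close to the board's, a few mm off the fence, its origin 110 to 140 mm short of home. Its trailing face, to be pushed, is 35 mm from its origin on the +y side.
- push_stick: Loose light wooden push stick, 0.1 kg: a flat-bottomed bar 24 mm wide (x), 20 mm high, 130 mm long (y from -75 to +55 mm), with an upright handle plate 16 mm thick (x), 60 mm long (y -30 to +30 mm), z = 20 to 78 mm. Origin: mid-handle, at the underside. It stands handle up on the desk beyond the board's open +y end, its nose (-y end) within 35 degrees of the feed direction.
- push_stick_nose (a point): Centre of the flat front face of the push stick's nose, 75 mm along -y from its origin and 10 mm above its underside; the face is 24 mm wide and 20 mm high.
Things that resemble listed ones, but are neither listed nor needed, are in the scene too. There is more than one size of the card_sled; the one meant has the size given above.

How it is judged (in metres and radians):
On the way:
1. part-way along, the push stick pushes the sled while the sled bears on the fence (y of card_sled in the frame of sled_home between 0.015 and 0.095 m and contact force between push_stick and card_sled above 0.2 N and contact force between fence_rail and card_sled above 0.15 N and angle between the y axis of card_sled and the y axis of sled_home, either way round below 0.175 rad), for 0.15 s.
At the end, for the whole second after the job is handed in: The sled lies on the board within 10 mm of home (butted against the trimmer head and along the fence), square to within 10 degrees and at rest; the push stick stands on its bar, handle up, flat on the desk (not on the board), at rest and released (distance between card_sled and sled_home below 0.01 m and angle between the y axis of card_sled and the y axis of sled_home, either way round below 0.175 rad and angle between card_sled's own z axis and vertical below 0.1 rad and linear speed of each of card_sled, push_stick below 0.01 m/s and height (world z) of push_stick between -0.01 and 0.008 m and angle between push_stick's own z axis and vertical below 0.15 rad); the robot touches nothing.
It fails at once if the gripper or arm touches the sled (contact force between any of the fingers, the arm and card_sled above 0.5 N).
It fails at once if the sled strays more than 18 mm from the fence or twists more than 15 degrees (x of card_sled in the frame of sled_home below -0.018 m or angle between the y axis of card_sled and the y axis of sled_home, either way round above 0.262 rad).
It also fails if it takes over 54 s, if anything falls off the work surface, if the arm or the gripper's body presses on something with over 40 N, if the wrist force passes 120 N, or if a joint passes its speed limit or range.

### The arm

A 7-joint arm with a two-finger parallel gripper is mounted at the origin on a cart in front of the work surface, level with it; the furniture and walls round the work are solid. World frame = base frame: x ahead of the robot, y to its left, z up, the work surface at z = 0. Lengths are in m, angles in degrees, forces in N, time in s.
With the tool pointing down it reaches from about 0.425 to 0.875 m from the base axis. Payload 4.7 kg.
Tool frame: the origin (TCP) lies at the very end of the fingers, on their centre line; the grasp point (between the pads) lies 19 mm behind it; z points along the fingers, y is the line along which they close (so a half turn about z gives the same grasp; the last joint's range is limited). The gripper opens to 87 mm and grips with 3 to 60 N. Pads are 19 mm wide; open, the fingers measure 117 mm over their backs; the gripper's body (75 mm by 190 mm) begins 51 mm behind the grasp point.
Start: joints at [-73.046, 18.392, -4.016, 83.108, 1.295, 78.541, -3.26], TCP at [0.181, 0.624, 0.223] pointing down, gripper open.
Joint ranges: [-163.93, 163.93], [-17.29, 119.83], [-79.2, 71.16], [3.27, 140.29], [-89.18, 269.18], [5.43, 117.66], [-154.24, 154.24]. Speed limits (degrees/s): [147.25, 147.25, 180, 180, 180, 180, 180].

### API

Orientations are given as [roll, pitch, yaw] about the fixed x, y, z axes, in that order (R = Rz(yaw) Ry(pitch) Rx(roll)).
In Python, from cell import telemetry, cams, env gives the robot as it stands.
- The arm moves only by the tool arm_command, never from a script. Its argument "series" is text: rows parted by semicolons, each of 5 numbers parted by spaces: the shift along the tool's x, y, z in mm, then the turn about the tool's z in rad, then the closure in counts, from 0 (fully open) to 255 (shut). A call has 1 to 20 rows; each row shifts and turns the commanded pose from where the row before left it, along the tool's axes as they then stand; what a row does not reach is not made up. A row lasts 1/12 s, in which the tool goes at most 41.7 mm and 7.16 degrees, less where a joint would pass 70% of its speed; a pose out of reach is approached as far as the arm can. A call is refused whole if a number of a shift passes 41.7 or a number of a turn 0.125, either way. A call with a gripper value outside its range is refused whole. The fingers move at their own pace and stop on an object; "squeeze" is the grip in N (left out, the last holds). Time passes only in rows, so rows that do not move let the fingers close. It gives the time, the measured TCP pose, the force, the opening and the grip force at its end, in the units of the state.
- telemetry.get_obs(): the state, without advancing time (a new reading comes with each control period).
- cams.read_camera(name): name is "scene" or "top" or "wrist"; returns the picture (384x512x3 uint8, blue, green, red); there is no depth.
- cams.calibration(name): a dict with "K" (3x3 intrinsics, pixels), "dist" ([k1, k2, p1, p2, k3] as OpenCV has them; the pictures are not rectified), "origin" and "rotation" of the camera in the world; the wrist camera has in their place "hand_eye" (4x4, takes a point from camera to tool coordinates, whose origin is the TCP and whose axes are the flange's). Camera axes: x right, y down, z forward; pixel columns grow to the right and rows downward; lengths in m; the calibration is good to about 2 mm. A picture is of the moment at which its call begins: read the wrist's pose just before it. calibration takes no time and is no camera call.
- env.sign_off(): hands the job in; it is judged then, once.
The state is a dict: "time_s": time; "qpos": joint angles; "joint_velocities": joint speeds; "effort": joint torques, N m; "tool_pos": TCP position; "tool_rot": TCP orientation; "force": force on the tool from outside, world axes, zero at the start; "wrist_torque": the same for the moment, N m; "grip_width": finger opening in m; "grasp_force": force on a finger pad.
Only numpy, scipy, OpenCV 4.12 (cv2) and the standard library are available. Lean on these libraries where they do the work, as an engineer would, in place of code of your own. Each camera call takes 0.05 s, during which the arm holds its last target. There are 200 camera calls.

## Working session

There is one attempt and no reset: what is moved stays moved. The work goes in short steps, Python scripts to look and compute and a tool call to move; the robot and the scene stay as the last step left them, time stands still between calls to the robot, and variables do not carry over. Pictures are saved under pics/ and viewed, at most 10 in all, crops included, and the job is handed in when it is done.

Besides the shell and the picture viewer there is one more tool, called after "Call:" as name(argument=value, ...), one argument or row to a line, values as JSON. arm_command: Moves the arm, as the interface text tells. Its arguments: {"type":"object","properties":{"series":{"type":"string"},"squeeze":{"type":"number"}},"required":["series"]}

```bash
mkdir -p pics; python3 - <<'E'
from cell import telemetry,cams,env
import cv2
print(telemetry.get_obs())
for n in("scene","top"):
    im=cams.read_camera(n);cv2.imwrite(f"pics/{n}0.png",im);print(n,cams.calibration(n))
print(cams.calibration("wrist"))
E
```

```text
{'time_s': 0.0, 'qpos': array([-73.04753696,  18.43879155,  -4.01359588,  83.17543946,
         1.29581999,  78.5405506 ,  -3.2604874 ]), 'joint_velocities': array([-0.04636024,  0.06407516, -0.01646406, -0.02768954,  0.0218205 ,
        0.02763792, -0.02781345]), 'effort': array([ 5.89185788e-05, -4.91295683e+01, -4.03866330e-01, -3.12540150e+01,
       -6.39580702e-02,  4.33164428e-02,  1.60900249e-04]), 'tool_pos': array([0.18066018, 0.62380979, 0.22145959]), 'tool_rot': array([-1.79890500e+02,  7.19686936e-03,  1.63855145e+02]), 'force': array([-0.69981465, -0.4653072 , -0.66145118]), 'wrist_torque': array([-0.01014707, -0.06103778, -0.02216418]), 'grasp_force': 0.0, 'grip_width': 0.0872364921199368}
scene {'K': array([[443.1089888 ,   0.        , 260.40792605],
       [  0.        , 443.1089888 , 192.52296189],
       [  0.        ,   0.        ,   1.        ]]), 'dist': array([-0.08142899,  0.        ,  0.        ,  0.        ,  0.        ]), 'origin': array([ 0.06115737, -0.27353926,  0.55864581]), 'rotation': array([-127.16635881,    0.32599133,  -43.71211058])}
top {'K': arr
[... 257 characters left out ...]
0323, 0.21360468, 0.87125773]), 'rotation': array([-1.71784865e+02, -6.40717121e-02, -9.09238098e+01])}
{'K': array([[271.22688272,   0.        , 255.10846381],
       [  0.        , 271.22688272, 192.8004069 ],
       [  0.        ,   0.        ,   1.        ]]), 'dist': array([-0.00988476,  0.        ,  0.        ,  0.        ,  0.        ]), 'hand_eye': array([[-1.23828098e-03, -9.52509198e-01, -3.04507297e-01,
         8.36260199e-02],
       [ 9.99999215e-01, -1.12039384e-03, -5.61873455e-04,
         2.87827771e-04],
       [ 1.94021534e-04, -3.04507754e-01,  9.52509837e-01,
        -1.62286531e-01],
       [ 0.00000000e+00,  0.00000000e+00,  0.00000000e+00,
         1.00000000e+00]])}
```

View pics/top0.png

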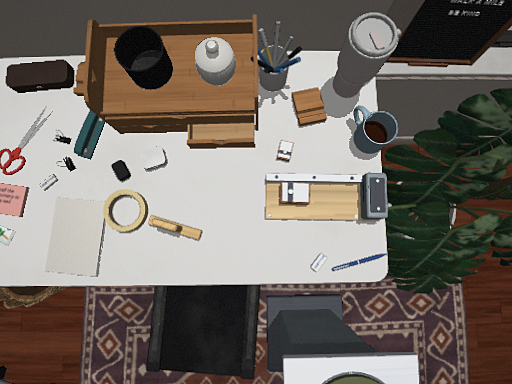

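View pics/scene0.png

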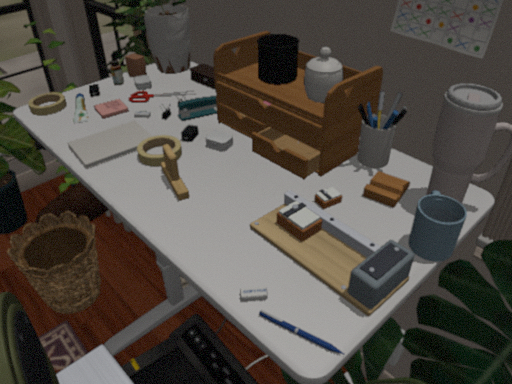

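Top view: the wanted sled is on the board at (295,191). The decoys are a small sled at (285,150) and wooden blocks at (309,106). The push stick is at (175,228) with its nose to the right at about (201,236), and tape, pen and eraser are irrelevant. I'll check this in a close crop.

```bash
python3 - <<'E'
import cv2,numpy as np
t=cv2.imread("pics/top0.png");s=cv2.imread("pics/scene0.png")
a=cv2.resize(t[165:255,140:396],None,fx=3,fy=3,interpolation=3)
b=cv2.resize(s[135:310,155:420],None,fx=1.8,fy=1.8,interpolation=3)
o=np.zeros((590,780,3),np.uint8);o[:a.shape[0],:a.shape[1]]=a;o[272:272+b.shape[0],:b.shape[1]]=b
cv2.imwrite("pics/crop0.png",o)
E
```

```text
(no output)
```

View pics/crop0.png

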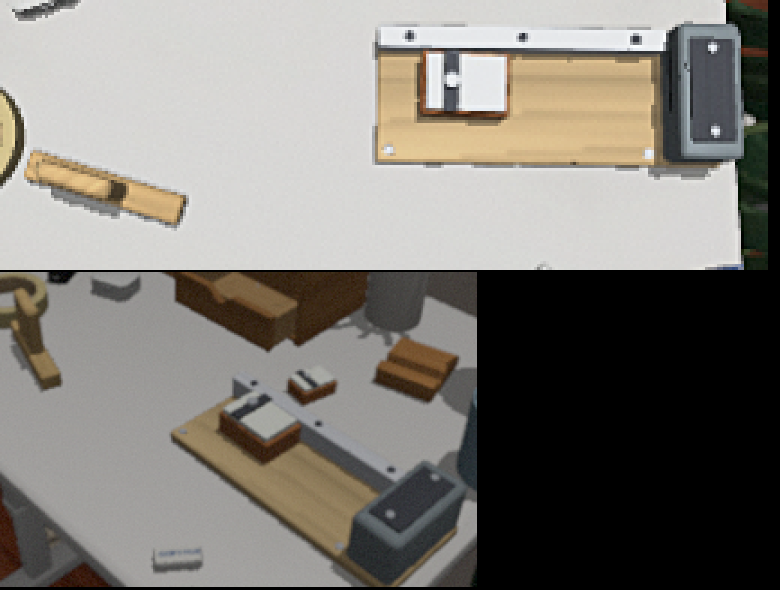

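The crop shows the large sled by the fence at crop (465,82), and the stick with its nose at crop (182,210), to the right. Next I'll back-project the points.

```bash
cat >h.py <<'E'
import cv2,numpy as np
from scipy.spatial.transform import Rotation as R
from cell import telemetry,cams,env
def pose(n,obs=None):
    c=cams.calibration(n)
    if n!="wrist": return c,R.from_euler("xyz",c["rotation"],degrees=True).as_matrix(),np.array(c["origin"])
    T=np.eye(4);T[:3,:3]=R.from_euler("xyz",obs["tool_rot"],degrees=True).as_matrix();T[:3,3]=obs["tool_pos"]
    T=T@c["hand_eye"];return c,T[:3,:3],T[:3,3]
def bp(n,px,z,obs=None):
    c,M,o=pose(n,obs);px=np.array(px,float).reshape(-1,1,2)
    u=cv2.undistortPoints(px,c["K"],c["dist"])[:,0];d=np.c_[u,np.ones(len(u))]@M.T
    z=np.broadcast_to(z,len(d));return o+d*((z-o[2])/d[:,2])[:,None]
def proj(n,P,obs=None):
    c,M,o=pose(n,obs);q=(np.array(P,float)-o)@M
    return cv2.projectPoints(q,np.zeros(3),np.zeros(3),c["K"],c["dist"])[0][:,0]
E
python3 - <<'E'
from h import *
def f(l,px,z):
    p=(np.array(px)+.5)/3-.5+[140,165]
    print(l,(bp("top",p,z)[:,:2]*1000).round(1).tolist())
f("board near edge L,R",[(377,162),(660,163)],.012)
f("rail top: outerL, innerL, innerR",[(378,27),(379,48),(668,52)],.037)
f("head top corners",[(680,25),(738,27),(742,158),(676,159)],.07)
f("sled cards",[(425,51),(509,52),(507,112),(421,108)],.042)
f("bar noseR",[(187,195),(178,224)],.02)
f("bar tail",[(33,150),(25,178)],.02)
f("handle top ends",[(30,165),(115,190)],.078)
E
```

```text
board near edge L,R [[474.8, 194.0], [470.1, -34.4]]
rail top: outerL, innerL, innerR [[580.4, 191.8], [563.4, 191.3], [556.6, -38.6]]
head top corners [[571.9, -39.1], [569.7, -84.0], [469.1, -80.3], [469.2, -30.0]]
sled cards [[559.6, 155.2], [557.7, 89.0], [510.2, 92.3], [514.4, 159.5]]
bar noseR [[450.4, 345.6], [427.7, 352.6]]
bar tail [[488.1, 469.4], [465.8, 475.3]]
handle top ends [[472.0, 453.9], [452.5, 390.1]]
```

Call:
arm_command(
  series="-25 -9 5 0 0;-25 -9 5 0 0;-25 -9 5 0 0;-25 -9 5 0 0;-25 -9 5 0 0;-25 -9 5 0 0;-25 -9 5 0 0;-25 -9 5 0 0;-25 -9 5 0 0;-25 -9 5 0 0;-25 -9 5 0 0;-25 -9 5 0 0;-26 -9 0 0 0;0 0 0 0 0",
)

```text
time_s: 1.27
tool_pos: [0.4672, 0.415, 0.1617]
tool_rot: [-179.8, 0.2, 163.3]
force: [0.5, -1.6, 0.9]
grip_width: 0.0873
grasp_force: 0.0
```

Call:
arm_command(
  series="0 0 0 0.122 0;0 0 0 0.122 0;0 0 0 0.122 0;0 0 0 0.122 0;0 0 0 0.122 0;0 0 0 0.122 0;0 0 0 0.122 0;0 0 0 0.122 0;0 0 0 0.122 0;0 0 0 0.122 0;0 0 0 0.122 0;0 0 0 0.122 0;0 0 0 0.122 0;0 0 0 0 0;0 0 0 0 0",
)

```text
time_s: 2.52
tool_pos: [0.461, 0.4214, 0.1622]
tool_rot: [-180.0, 0.0, 73.2]
force: [0.3, 0.8, -0.1]
grip_width: 0.0873
grasp_force: 0.0
```

```bash
python3 - <<'E'
from h import *
o=telemetry.get_obs();print(o["tool_pos"],o["tool_rot"],o["qpos"].round(1))
im=cams.read_camera("wrist");c,s=np.cos(np.radians(-17.1)),np.sin(np.radians(-17.1))
L=[(0,0,.078),(0,30,.078),(0,-30,.078),(12,-75,.02),(-12,-75,.02),(12,55,.02),(-12,55,.02)]
P=[(.4613+(c*x-s*y)/1e3,.421+(s*x+c*y)/1e3,z) for x,y,z in L]
p=proj("wrist",P,o);print(p.round())
cv2.imwrite("pics/w1raw.png",im)
for q in p: cv2.circle(im,tuple(int(v) for v in q.round()),2,(0,0,255),-1)
cv2.imwrite("pics/w1.png",cv2.resize(im,None,fx=1.5,fy=1.5))
E
```

```text
[0.46103454 0.42135158 0.16222597] [-1.79989758e+02  3.53819820e-02  7.31966415e+01] [-59.8  17.6  18.3  92.2  -5.7  71.2 -57.3]
[[255. 199.]
 [255. 168.]
 [255. 227.]
 [264. 240.]
 [245. 240.]
 [266. 134.]
 [244. 134.]]
```

View pics/w1.png

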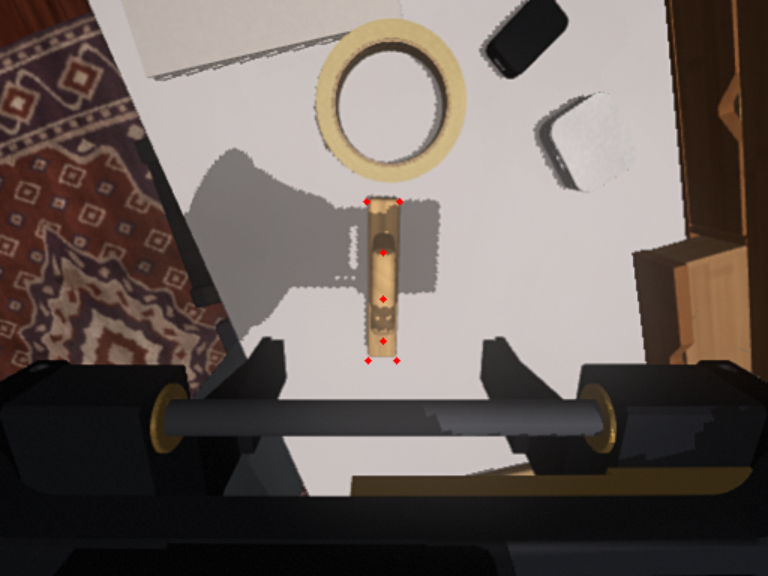

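The wrist view shows the stick at (382,280) with predicted points matching its bar within about 3 px, and the handle centred between the fingers. Descending to grasp.

Call:
arm_command(
  series="0 0 15 0 0;0 0 15 0 0;0 0 15 0 0;0 0 15 0 0;0 0 15 0 0;0 0 15 0 0;0 0 15 0 0;0 0 12 0 0;0 0 10 0 0;0 0 5 0 0;0 0 0 0 0;0 0 0 0 255;0 0 0 0 255;0 0 0 0 255;0 0 0 0 255;0 0 0 0 255;0 0 0 0 255;0 0 0 0 255;0 0 0 0 255;0 0 0 0 255",
  squeeze=40,
)

```text
time_s: 4.23
tool_pos: [0.4614, 0.4214, 0.0306]
tool_rot: [180.0, -0.0, 73.0]
force: [0.2, 0.3, -1.0]
grip_width: 0.035
grasp_force: 0.0
```

Call:
arm_command(
  series="0 0 0 0 255;0 0 0 0 255;0 0 0 0 255;0 0 0 0 255;0 0 0 0 255;0 0 0 0 255",
)

```text
time_s: 4.73
tool_pos: [0.4613, 0.4213, 0.0305]
tool_rot: [-180.0, 0.0, 73.0]
force: [0.1, -0.2, -1.4]
grip_width: 0.0156
grasp_force: 40.0
```

Call:
arm_command(
  series="0 0 -10 0 255;0 0 -10 0 255;0 0 -10 0 255;0 0 0 -0.09 255;0 0 0 -0.09 255;0 0 0 -0.09 255;-14 6 0 0 255;-14 6 0 0 255;-14 6 0 0 255;-14 6 0 0 255;-14 6 0 0 255;-14 6 0 0 255;-14 6 0 0 255;-14 6 0 0 255;-14 6 0 0 255;-14 6 0 0 255;-14 6 0 0 255;-10 6 0 0 255;0 0 0 0 255;0 0 0 0 255",
)

```text
time_s: 6.4
tool_pos: [0.5295, 0.2544, 0.0607]
tool_rot: [180.0, -0.0, 88.3]
force: [-0.4, -0.3, -1.1]
grip_width: 0.0156
grasp_force: 40.0
```

```bash
python3 - <<'E'
from h import *
o=telemetry.get_obs();print(o["tool_pos"],o["tool_rot"],o["force"],o["qpos"].round(1))
t=cams.read_camera("top");s=cams.read_camera("scene")
a=cv2.resize(t[160:250,190:396],None,fx=3,fy=3,interpolation=3)
b=cv2.resize(s[160:310,200:420],None,fx=2,fy=2,interpolation=3)
O=np.zeros((572,640,3),np.uint8);O[:a.shape[0],:a.shape[1]]=a;O[272:272+b.shape[0],:b.shape[1]]=b
cv2.imwrite("pics/c2.png",O)
E
```

```text
[0.52945406 0.25444209 0.06068913] [ 1.79991751e+02 -1.80079499e-02  8.83043019e+01] [-0.43351691 -0.34347654 -1.08000104] [-44.6  18.8  19.2 103.3  -7.1  59.  -24.3]
```

View pics/c2.png

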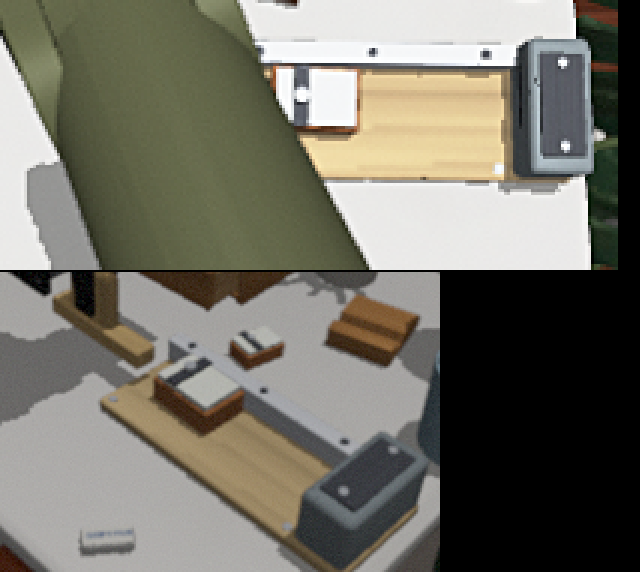

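Call:
arm_command(
  series="0 0 5 0 255;0 0 5 0 255;0 0 5 0 255;0 0 0 0 255;-5 0 0 0 255;-5 0 0 0 255;-4 0.3 0 0 255;-4 0.4 0 0 255;-4 0.4 0 0 255;-4 0.4 0 0 255;-4 0.4 0 0 255;-4 0.4 0 0 255;-4 0.4 0 0 255",
)

```text
time_s: 7.58
tool_pos: [0.5308, 0.2176, 0.0459]
tool_rot: [180.0, -0.1, 88.5]
force: [-0.7, 2.0, -0.4]
grip_width: 0.0158
grasp_force: 40.0
```

```bash
python3 - <<'E'
from h import *
o=telemetry.get_obs();print(o["tool_pos"],o["tool_rot"],o["force"])
s=cams.read_camera("scene");t=o["tool_pos"]
a=np.radians(o["tool_rot"][2]-90);c,q=np.cos(a),np.sin(a)
P=[(t[0]+(c*x-q*y)/1e3,t[1]+(q*x+c*y)/1e3,.0345) for x,y in((-12,-75),(12,-75))]
b=cv2.resize(s[160:310,200:420],None,fx=3,fy=3,interpolation=3)
for p in proj("scene",P): cv2.circle(b,tuple(int(v) for v in ((p-[200,160]+.5)*3-.5).round()),3,(0,0,255),-1)
cv2.imwrite("pics/c3.png",b)
E
```

```text
[0.53083908 0.21762137 0.04588333] [ 1.79962894e+02 -5.07253368e-02  8.84790495e+01] [-0.66685768  1.98301001 -0.37784126]
```

View pics/c3.png

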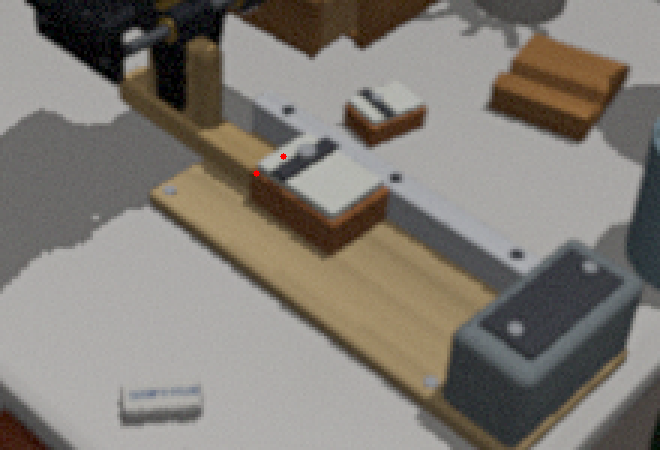

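The stick's nose is flush on the sled's trailing face near (255,185), with 2 N along y, and the sled is square at the fence. Continuing the feed.

Call:
arm_command(
  series="-4 0.4 0 0 255;-4 0.4 0 0 255;-4 0.4 0 0 255;-4 0.4 0 0 255;-4 0.4 0 0 255;-4 0.4 0 0 255;-4 0.4 0 0 255;-4 0.4 0 0 255;-4 0.4 0 0 255;-4 0.4 0 0 255;-4 0.4 0 0 255;-4 0.4 0 0 255;-4 0.4 0 0 255",
)

```text
time_s: 8.72
tool_pos: [0.5344, 0.1648, 0.0456]
tool_rot: [180.0, -0.0, 88.4]
force: [-1.0, 1.4, -1.6]
grip_width: 0.0161
grasp_force: 40.0
```

```bash
python3 - <<'E'
from h import *
o=telemetry.get_obs();print(o["tool_pos"],o["tool_rot"],o["force"])
t=cams.read_camera("top");s=cams.read_camera("scene")
a=cv2.resize(t[165:240,256:396],None,fx=4,fy=4,interpolation=3)
b=cv2.resize(s[175:310,240:420],None,fx=2,fy=2,interpolation=3)
O=np.zeros((572,562,3),np.uint8);O[:a.shape[0],:a.shape[1]]=a;O[302:,:b.shape[1]]=b
cv2.imwrite("pics/c4.png",O)
E
```

```text
[0.53443667 0.16483138 0.04557995] [ 1.79999317e+02 -2.14360669e-03  8.84483513e+01] [-1.00079093  1.43073973 -1.57317018]
```

View pics/c4.png

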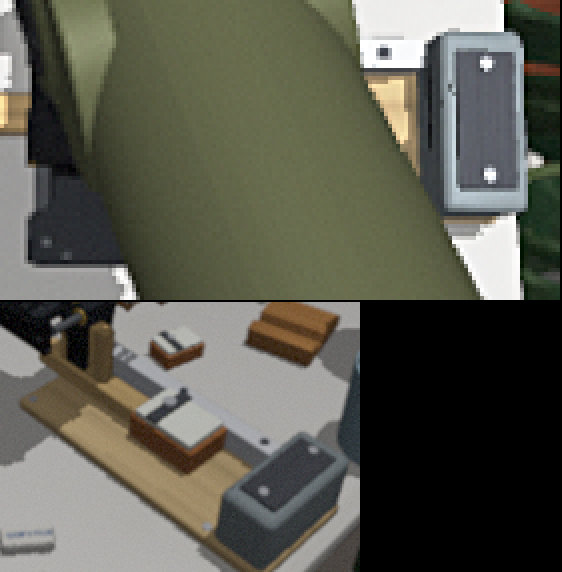

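Call:
arm_command(
  series="-4 0.5 0 0 255;-4 0.5 0 0 255;-4 0.5 0 0 255;-4 0.5 0 0 255;-4 0.5 0 0 255;-4 0.3 0 0 255;-4 0.2 0 0 255;-4 0.2 0 0 255;-4 0.2 0 0 255;-4 0.2 0 0 255;-4 0 0 0 255;-3 0 0 0 255",
)

```text
time_s: 9.82
tool_pos: [0.5368, 0.1174, 0.0455]
tool_rot: [180.0, 0.0, 88.4]
force: [-0.9, 2.0, -0.7]
grip_width: 0.0157
grasp_force: 40.0
```

Call:
arm_command(
  series="-2 0 0 0 255;-2 0 0 0 255;-2 0 0 0 255;0 0 0 0 255",
)

```text
time_s: 10.15
tool_pos: [0.5367, 0.1116, 0.0456]
tool_rot: [180.0, 0.0, 88.4]
force: [-0.1, -0.2, -1.3]
grip_width: 0.0154
grasp_force: 40.0
```

Call:
arm_command(
  series="-1.5 0 0 0 255;-1.5 0 0 0 255;0 0 0 0 255",
)

```text
time_s: 10.4
tool_pos: [0.5367, 0.1088, 0.0456]
tool_rot: [180.0, 0.0, 88.4]
force: [-1.0, 0.2, -1.9]
grip_width: 0.0156
grasp_force: 40.0
```

Call:
arm_command(
  series="-1.5 0 0 0 255;-1.5 0 0 0 255;0 0 0 0 255",
)

```text
time_s: 10.65
tool_pos: [0.5366, 0.1071, 0.0458]
tool_rot: [180.0, -0.1, 88.5]
force: [0.2, 4.2, -0.1]
grip_width: 0.0158
grasp_force: 40.0
```

Call:
arm_command(
  series="-1 0 0 0 255;-1 0 0 0 255;0 0 0 0 255",
)

```text
time_s: 10.9
tool_pos: [0.5365, 0.107, 0.046]
tool_rot: [180.0, -0.2, 88.5]
force: [-0.8, 7.8, -0.6]
grip_width: 0.0157
grasp_force: 40.0
```

```bash
python3 - <<'E'
from h import *
s=cams.read_camera("scene")
cv2.imwrite("pics/c5.png",cv2.resize(s[175:310,240:420],None,fx=4,fy=4,interpolation=3))
E
```

```text
(no output)
```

View pics/c5.png

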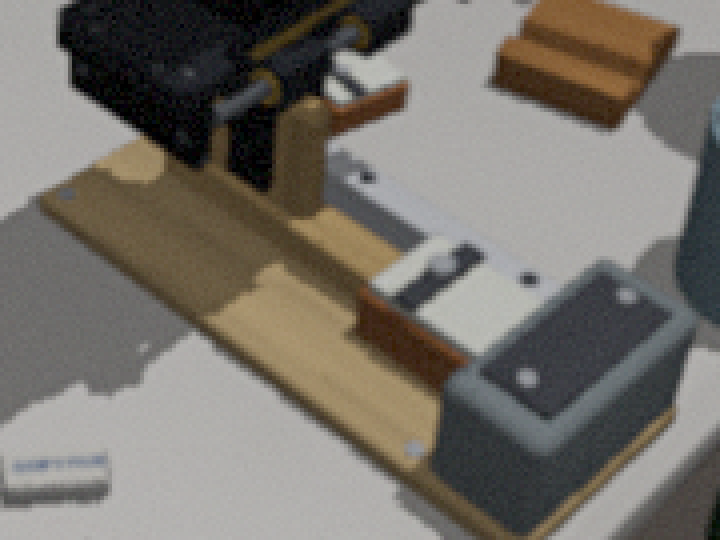

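The sled at (430,310) is butted on the head and flush with the fence. Backing off along the fence, then lifting.

Call:
arm_command(
  series="3 0 0 0 255;5 0 0 0 255;10 0 0 0 255;14 0 0 0 255;14 0 -4 0 255;15 0 -4 0 255;15 0 -4 0 255;15 0 -4 0 255;15 0 0 0 255;15 0 0 0 255;15 0 0 0 255;15 0 0 0 255;15 -3 0 0 255;15 -3 0 0 255;15 -3 0 0 255;15 -3 0 0 255;15 -3 0 0 255;15 -3 0 0 255;15 -3 0 0 255;0 0 0 0 255",
)

```text
time_s: 12.62
tool_pos: [0.5204, 0.3659, 0.0616]
tool_rot: [-180.0, -0.2, 88.7]
force: [-0.7, 0.7, -1.9]
grip_width: 0.0158
grasp_force: 40.0
```

Call:
arm_command(
  series="0 0 7 0 255;0 0 7 0 255;0 0 7 0 255;0 0 4 0 255;0 0 2 0 255;0 0 1.5 0 255;0 0 1 0 255;0 0 0.7 0 255;0 0 0 0 255;0 0 0 0 255",
)

```text
time_s: 13.45
tool_pos: [0.5225, 0.3608, 0.0317]
tool_rot: [180.0, -0.0, 88.5]
force: [-0.7, -0.6, -1.4]
grip_width: 0.0163
grasp_force: 40.0
```

Call:
arm_command(
  series="0 0 0.6 0 255;0 0 0.6 0 255;0 0 0 0 255;0 0 0 0 255",
)

```text
time_s: 13.78
tool_pos: [0.5225, 0.3609, 0.0305]
tool_rot: [180.0, -0.0, 88.5]
force: [-0.8, 0.5, 0.4]
grip_width: 0.0156
grasp_force: 40.0
```

Call:
arm_command(
  series="0 0 0 0 200;0 0 0 0 180;0 0 0 0 150;0 0 0 0 100;0 0 0 0 50;0 0 0 0 0;0 0 0 0 0;0 0 0 0 0;0 0 0 0 0;0 0 0 0 0;0 0 0 0 0;0 0 0 0 0;0 0 0 0 0;0 0 0 0 0",
)

```text
time_s: 14.95
tool_pos: [0.5223, 0.3607, 0.0302]
tool_rot: [180.0, -0.0, 88.5]
force: [0.4, -0.4, -1.0]
grip_width: 0.0862
grasp_force: 0.0
```

Call:
arm_command(
  series="0 0 -5 0 0;0 0 -10 0 0;0 0 -15 0 0;0 0 -15 0 0;0 0 -15 0 0;0 0 -15 0 0;0 0 -15 0 0;0 0 -15 0 0;0 0 -15 0 0;20 0 -15 0 0;25 0 0 0 0;25 0 0 0 0;25 0 0 0 0;25 0 0 0 0;25 0 0 0 0;15 0 0 0 0;0 0 0 0 0;0 0 0 0 0",
)

```text
time_s: 16.45
tool_pos: [0.5262, 0.5211, 0.1655]
tool_rot: [180.0, 0.0, 88.5]
force: [-0.2, -0.7, 0.1]
grip_width: 0.0869
grasp_force: 0.0
```

```bash
python3 - <<'E'
from h import *
t=cams.read_camera("top");s=cams.read_camera("scene")
a=cv2.resize(t[155:255,140:396],None,fx=3,fy=3,interpolation=3)
b=cv2.resize(s[135:310,140:420],None,fx=1.7,fy=1.7,interpolation=3)
O=np.zeros((600,780,3),np.uint8);O[:300,:a.shape[1]]=a;O[302:302+b.shape[0],:b.shape[1]]=b
cv2.imwrite("pics/c6.png",O)
E
```

```text
(no output)
```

View pics/c6.png

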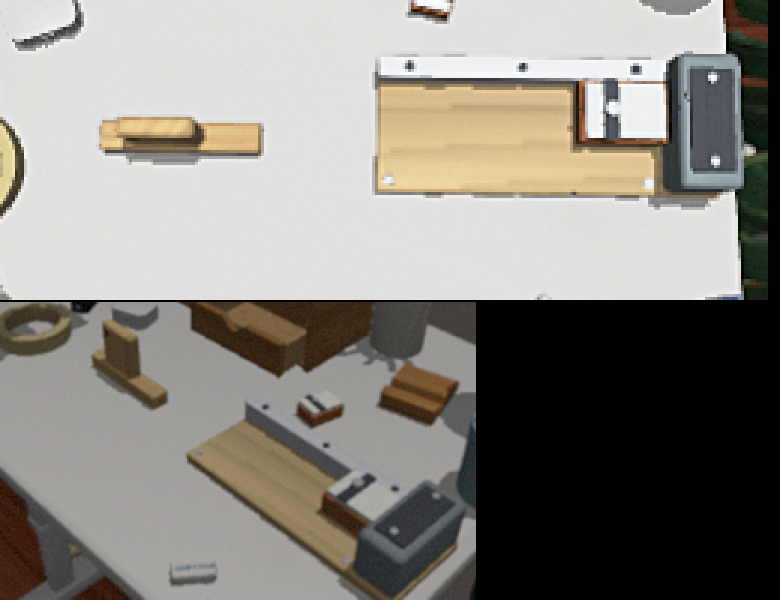

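The stick stands handle up on the bare desk at crop (180,137). The sled at crop (622,112) is butted on the head, square and flush with the fence, and the gripper is clear. Handing in.

```bash
python3 -c "
from cell import env
print(env.sign_off())"
```

```text
the job is handed in; nothing more can be done
None
```

I fed the sled along the fence with the push stick until it butted the trimmer head. I then stood the stick handle up on the bare desk, released it and handed the job in; the final pictures show this, but sign-off returned no verdict.

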